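Find the socket that fits the work holder's middle nut

TASK

The middle nut of the blue work holder, the one whose yellow strap clamps the wood blank, is to be driven next: find out which of the three sockets in the wooden tray fits it, by trying them if need be, and push that socket fully home over the nut. Finish still gripping that socket, upright and fully seated on the nut, with the two others standing upright in the tray; leave the wood piece, the carving tool and the jar alone.

Things in the scene. Friction and masses are not known exactly. Their poses are not given: they have to be found in the camera images.
- holder: Work holder, fixed: blue steel plate 160 x 250 x 12 mm, origin on the desk below the middle nut. On it three dark steel cups (56 mm across, rims 42 mm above the desk) in a row along its y axis, 85 mm apart, each with a brass hex nut sunk in it. A yellow strap runs from the middle cup along +x over a brown wood blank; it and its bolt reach at most 46 mm above the desk.
- nut_top (a point): Centre of the top face of the fixed hex nut in the middle cup, 37 mm above the desk; the nut is 11 mm tall. z is up, x points at a corner of the hexagon. The three cups' nuts are 13, 19 and 25 mm across flats; which is in the middle changes from start to start and is not told: look from above or try. Edges of nuts, recesses and socket mouths have 1 to 2 mm chamfers.
- recess_rim (a point): Centre of the middle cup's open rim, 5 mm above the nut's top. The round recess is 16 mm deep (its floor 11 mm below the nut's top) and 27.5, 34.5 or 41.5 mm wide for a 13, 19 or 25 mm nut. A socket too wide stops with its mouth on the rim; one too small for the nut stops on the nut's top, 5 mm lower; the right one reaches the floor, 16 mm below this point.
- socket_small_mid (a point): Centre of the loose small steel socket, on its axis, 38 mm above its mouth; it stands mouth down in the tray, z up, 76 mm tall. Lower 32 mm: round, 24 mm wide, six-sided mouth 15 mm across flats, 15 mm deep, for a 13 mm nut; x points at a corner of the mouth. Upper 44 mm: dark 18 x 18 mm square adapter to grip, flats facing x and y, its middle 16 mm above this point.
- socket_medium_mid (a point): Centre of the loose medium steel socket, on its axis, 38 mm above its mouth; it stands mouth down in the tray, z up, 76 mm tall. Lower 32 mm: round, 31 mm wide, six-sided mouth 21 mm across flats, 15 mm deep, for a 19 mm nut; x points at a corner of the mouth. Upper 44 mm: dark 18 x 18 mm square adapter to grip, flats facing x and y, its middle 16 mm above this point.
- socket_large_mid (a point): Centre of the loose large steel socket, on its axis, 38 mm above its mouth; it stands mouth down in the tray, z up, 76 mm tall. Lower 32 mm: round, 38 mm wide, six-sided mouth 27 mm across flats, 15 mm deep, for a 25 mm nut; x points at a corner of the mouth. Upper 44 mm: dark 18 x 18 mm square adapter to grip, flats facing x and y, its middle 16 mm above this point.
- tray: Fixed open wooden tray, 85 x 250 mm, 20 mm high, origin at the centre of its underside; floor 5 mm thick, walls 5 mm. Two cross walls make three compartments in a row along its y axis, centres at y = -81, 0 and +81 mm; one socket stands in each, and which is where changes.
- wood_piece_mid (a point): Centre of a loose brown wood piece, 45 x 22 x 14 mm, lying on the desk. To be left alone.
- chisel_mid (a point): Middle of a loose carving tool, 150 mm long along its x axis, 26 mm thick, with a pale wooden handle, lying on the desk. To be left alone.
- jar_mid (a point): Centre of a loose amber jar, 70 mm in diameter, 85 mm tall, at one side of the desk. To be left alone.
Not all that is in view belongs to the job. What is shaped like the part that bears socket_medium_mid but purple is not meant.

How it is judged:
By the outcome, as a careful person would: the job done as asked, in the order asked, and still so for the second after the job is handed in, while the arm keeps its last pose, push and grip.
It also fails if it takes over 61 s, if anything falls off the work surface, if the arm or the gripper's body presses on something with over 40 N, if the wrist force passes 120 N, or if a joint passes its speed limit or range.

ROBOT

A 6-joint arm with a two-finger parallel gripper is mounted at the origin on the work surface. World frame = base frame: x ahead of the robot, y to its left, z up, the work surface at z = 0. Lengths are in m, angles in degrees, forces in N, time in s.
With the tool pointing down it reaches from about 0.375 to 0.9 m from the base axis. Payload 3.1 kg.
Tool frame: the origin (TCP) lies at the very end of the fingers, on their centre line; the grasp point (between the pads) lies 19 mm behind it; z points along the fingers, y is the direction in which the jaws open and shut (so a half turn about z gives the same grasp; the last joint's range is limited). The gripper opens to 87 mm and grips with 3 to 60 N. Pads are 19 mm wide; open, the fingers measure 117 mm over their backs; the gripper's body (75 mm by 190 mm) begins 51 mm behind the grasp point.
Start: joints at [-80.128, 30.224, 82.088, -0, 67.689, -10.227], TCP at [0.215, -0.587, 0.223] pointing down, gripper open.
Joint ranges: [-176.69, 176.69], [-43.24, 126.21], [12.49, 139.97], [-82, 262], [0, 151.66], [-163.58, 163.58]. Speed limits (degrees/s): [159.86, 159.86, 180, 180, 180, 180].

INTERFACE

Orientations are given as a 3x3 rotation matrix whose columns are the frame's x, y, z axes.
In Python, from rig import bot gives the robot as it stands. The module is installed in compiled form; this text tells all that it offers.
- The arm moves only by the tool play_rows, never from a script. Its argument "targets" is a list of rows, each a list of 7 numbers: the closure, from 0 (fully open) to 1 (shut), then the shift along the world's x, y, z in m, then the turn, a rotation vector about the world's x, y, z in rad. A call has 1 to 12 rows; each row shifts and turns the commanded pose from where the row before left it; what a row does not reach is not made up. A row lasts 1/8 s, in which the tool goes at most 62.5 mm and 10.7 degrees, less where a joint would pass 70% of its speed; a pose out of reach is approached as far as the arm can. A call with a gripper value outside its range is refused whole. The fingers move at their own pace and stop on an object; the grip force is fixed at half the most. Time passes only in rows, so rows that do not move let the fingers close. It gives the time, the measured TCP pose, the force and the opening at its end, in the units of the state.
- bot.read_state(): the state, without advancing time (a new reading comes with each control period).
- bot.capture(name): name is "scene" or "top" or "wrist"; returns the picture (384x512x3 uint8, blue, green, red); there is no depth.
- bot.get_calibration(name): a dict with "fx", "fy", "cx", "cy" (pixels), "k1" (the pictures are not rectified: a ray, as slopes to the right and down, at radius r is drawn at 1 + k1 r^2 times it, then the intrinsics apply), "R" (3x3) and "t" (3): a world point X has camera coordinates R X + t. Camera axes: x right, y down, z forward; pixel columns grow to the right and rows downward; lengths in m; the calibration is good to about 2 mm. A picture is of the moment at which its call begins: read the wrist's pose just before it. get_calibration takes no time and is no camera call; for the wrist camera it gives the pose at the moment of the call.
- bot.hand_in(): hands the job in, once; it reports no verdict.
The state is a dict: "time_s": time; "joint_positions": joint angles; "qvel": joint speeds; "tau": joint torques, N m; "position": TCP position; "tcp_rot": TCP orientation; "force": force on the tool from outside, world axes, zero at the start; "moment": the same for the moment, N m; "opening": opening from 0.0 (shut) to 1.0 (fully open).
Only numpy, scipy, OpenCV 4.12 (cv2) and the standard library are available. Lean on these libraries where they do the work, as an engineer would, in place of code of your own. Each camera call takes 0.05 s, during which the arm holds its last target. There are 200 camera calls.

## Working session

There is one attempt and no reset: what is moved stays moved. The work goes in short steps, Python scripts to look and compute and a tool call to move; the robot and the scene stay as the last step left them, time stands still between calls to the robot, and variables do not carry over. Pictures are saved under pics/ and viewed, about 8 in all and at most 12, crops included, and the job is handed in when it is done.

Besides the shell and the picture viewer there is one more tool, called as name(argument=value, ...), one argument or row to a line, values as JSON. play_rows: Moves the arm, as the interface text tells. Its arguments: {"type":"object","properties":{"targets":{"type":"array","items":{"type":"array","items":{"type":"number"}}}},"required":["targets"]}

```bash
mkdir -p pics; cat > h.py <<'E'
import numpy as np, cv2
from rig import bot
def grab(n):
    c=bot.get_calibration(n); im=bot.capture(n).copy(); return im,c
def ray(c,u,v):
    xd=np.array([(u-c["cx"])/c["fx"],(v-c["cy"])/c["fy"]]); x=xd.copy()
    for _ in range(20): x=xd/(1+c["k1"]*(x@x))
    R=np.array(c["R"]);t=np.array(c["t"])
    return -R.T@t, R.T@np.array([x[0],x[1],1])
def onz(c,u,v,z):
    o,d=ray(c,u,v); return o+d*(z-o[2])/d[2]
def proj(c,X):
    p=np.array(c["R"])@np.array(X)+np.array(c["t"]); x=p[:2]/p[2]; x=x*(1+c["k1"]*(x@x))
    return x[0]*c["fx"]+c["cx"],x[1]*c["fy"]+c["cy"]
E
python3 - <<'E'
from h import *
for n in ("top","scene"):
    im,c=grab(n); cv2.imwrite(f"pics/{n}0.png",cv2.resize(im,(800,600),interpolation=cv2.INTER_CUBIC)); cv2.imwrite(f"pics/{n}0raw.png",im)
    o,d=ray(c,256,192); print(n,c["fx"],c["k1"],o.round(3),d.round(3))
s=bot.read_state(); print(s["position"],s["tcp_rot"],s["force"],s["opening"],s["time_s"])
E
```

```text
top 382.283701326382 -0.11686849291013826 [0.422 0.099 1.374] [ 0.066 -0.034 -0.997]
scene 460.1524714162109 -0.07243135792707371 [ 1.339 -0.489  0.814] [-0.67   0.437 -0.6  ]
[ 0.21468193 -0.58627253  0.2216665 ] [[ 9.39111898e-01  3.43611297e-01 -3.45672575e-04]
 [ 3.43611308e-01 -9.39109995e-01  1.92006499e-03]
 [ 3.35131452e-04 -1.92193288e-03 -9.99998097e-01]] [-0.4862325  -0.11800238 -0.49980002] 0.9977138547745039 0.1
```

View pics/top0.png

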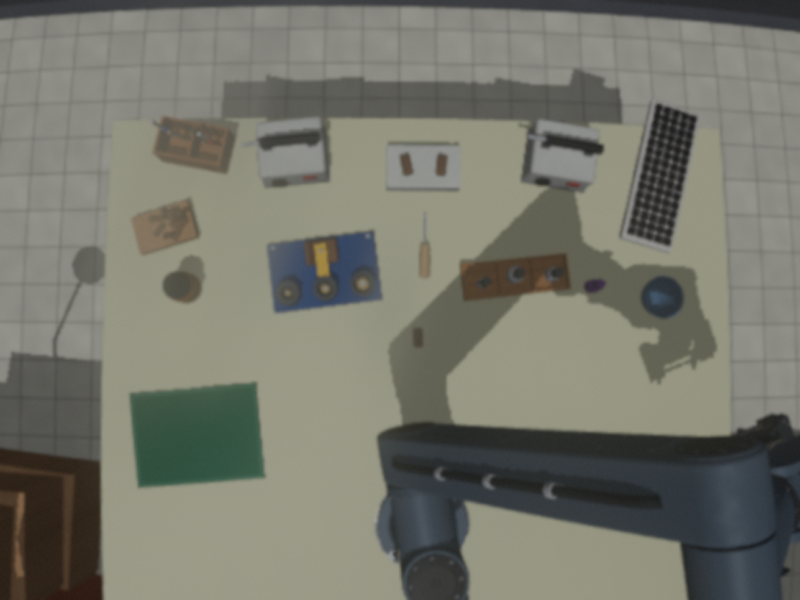

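View pics/scene0.png

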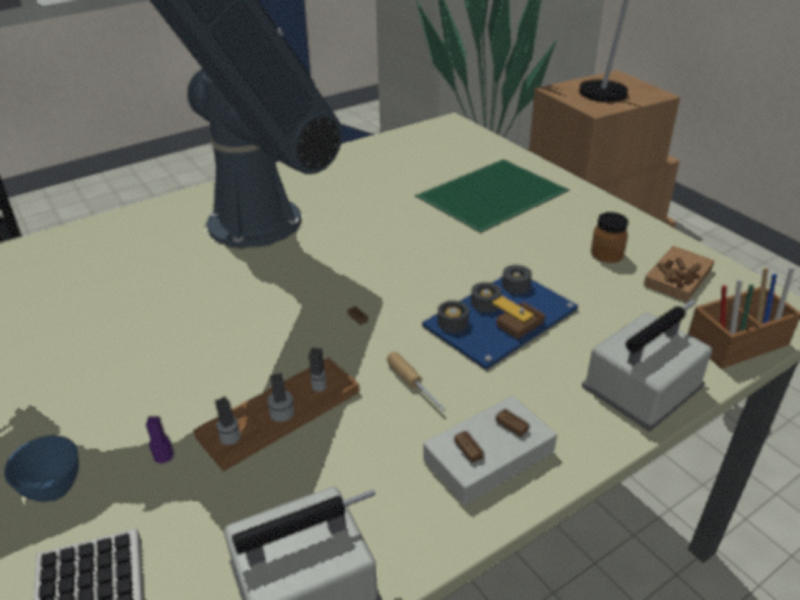

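Top view (800x600): holder at (325,270), with its three cups at (290,290), (325,287) and (362,283). Tray at (515,277), with sockets at (485,282), (517,274) and (554,273). The scene view suggests small, large, medium from +y to -y. The purple look-alike lies at (595,285), outside the tray, so it is ruled out.

```bash
cat > m.py <<'E'
from h import *
c=bot.get_calibration("top"); im=cv2.imread("pics/top0raw.png"); hsv=cv2.cvtColor(im,cv2.COLOR_BGR2HSV)
def rect(mask,z,name):
    mask=cv2.morphologyEx(mask,cv2.MORPH_CLOSE,np.ones((9,9)))
    cs,_=cv2.findContours(mask,cv2.RETR_EXTERNAL,cv2.CHAIN_APPROX_NONE); k=max(cs,key=cv2.contourArea)
    P=np.array([onz(c,u,v,z)[:2] for u,v in k[:,0]])*1000
    r=cv2.minAreaRect(P.astype(np.float32)); print(name,np.round(r[0],1),np.round(r[1],1),round(r[2],1)); return r
roi=np.zeros(im.shape[:2],np.uint8); roi[140:205,165:250]=255
rect(cv2.inRange(hsv,(100,80,20),(130,255,255))&roi,.012,"holder")
roi[:]=0; roi[155:198,285:372]=255
rect(cv2.inRange(hsv,(3,80,20),(20,255,200))&roi,.02,"tray")
a=cv2.resize(im[145:205,165:250],None,fx=8,fy=8,interpolation=cv2.INTER_CUBIC)
b=cv2.resize(im[155:200,285:385],None,fx=7,fy=7,interpolation=cv2.INTER_CUBIC)
b=cv2.convertScaleAbs(b,alpha=1.8)
W=np.zeros((600,700,3),np.uint8);W=np.zeros((480+315,700,3),np.uint8);W[:480,:680]=a;W[480:,:700]=b
cv2.imwrite("pics/crop1.png",cv2.resize(W,None,fx=.75,fy=.75))
E
python3 m.py
```

```text
holder [578.6 222.8] [151.7 227.7] 7.4
tray [ 568.5 -212.6] [ 82.8 248.4] 6.2
```

View pics/crop1.png

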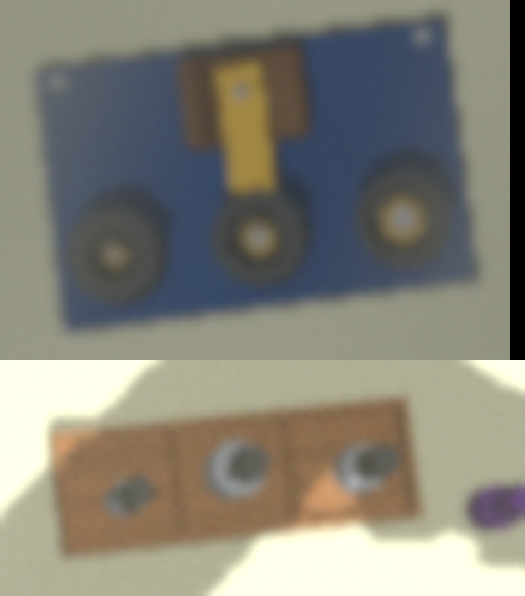

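The middle nut is mid-sized between its left (small) and right (large) neighbours, so it should be 19 mm and take the medium socket. In the tray the left socket is small, the middle one is largest and the right one (365,465) is medium. I'll check the choice with a close wrist view.

```bash
python3 - <<'E'
from h import *
s=bot.read_state(); c=bot.get_calibration("wrist"); o,d=ray(c,256,192); R=np.array(s["tcp_rot"])
print("cam in tool",R.T@(o-s["position"]),"dir",R.T@d, c["fx"], c["k1"]); print((R.T@np.array(c["R"]).T).round(3))
c=bot.get_calibration("top")
for n,(x,y) in dict(left=(125,495),mid=(237,467),right=(365,467)).items():
    u=x/.75/7+285; v=(y/.75-480)/7+155; print(n,onz(c,u,v,.04).round(3))
for n,(x,y) in dict(l=(115,253),m=(258,236),r=(402,217)).items():
    u=x/.75/8+165; v=y/.75/8+145; print(n,onz(c,u,v,.037).round(4))
E
```

```text
cam in tool [ 0.07215012 -0.00041174 -0.16354199] dir [-0.27626176  0.02203586  0.96115125] 333.7103846582954 -0.09131591633305533
[[-0.    -0.964 -0.265]
 [ 1.    -0.     0.   ]
 [-0.    -0.265  0.964]]
left [ 0.551 -0.134  0.04 ]
mid [ 0.57 -0.21  0.04]
right [ 0.571 -0.298  0.04 ]
l [0.5266 0.3046 0.037 ]
m [0.5368 0.221  0.037 ]
r [0.5483 0.1368 0.037 ]
```

play_rows(
  targets=[
    [0, 0.045, 0.036, 0.003, 0, 0, -0.03],
    [0, 0.045, 0.036, 0.003, 0, 0, -0.03],
    [0, 0.045, 0.036, 0.003, 0, 0, -0.03],
    [0, 0.045, 0.036, 0.003, 0, 0, -0.03],
    [0, 0.045, 0.036, 0.003, 0, 0, -0.03],
    [0, 0.045, 0.036, 0.003, 0, 0, -0.03],
    [0, 0.045, 0.036, 0.003, 0, 0, -0.03],
    [0, 0.041, 0.036, 0.003, 0, 0, -0.03],
    [0, 0, 0, 0, 0, 0, 0],
    [0, 0, 0, 0, 0, 0, 0],
  ],
)

```text
time_s: 1.35
position: [0.5703, -0.2987, 0.2459]
tcp_rot: [[0.994, 0.112, -0.002], [0.112, -0.994, 0.0], [-0.002, -0.0, -1.0]]
force: [-0.2, -0.1, 0.8]
opening: 1.0
```

```bash
python3 - <<'E'
from h import *
s=bot.read_state(); im,c=grab("wrist"); cv2.imwrite("pics/w1raw.png",im); np.save("w1c.npy",c,allow_pickle=True)
print(s["position"],np.degrees(np.arctan2(s["tcp_rot"][1][0],s["tcp_rot"][0][0])))
cv2.imwrite("pics/w1.png",cv2.resize(im,(768,576)))
E
```

```text
[ 0.57028231 -0.29867498  0.24592734] 6.402661466533482
```

View pics/w1.png

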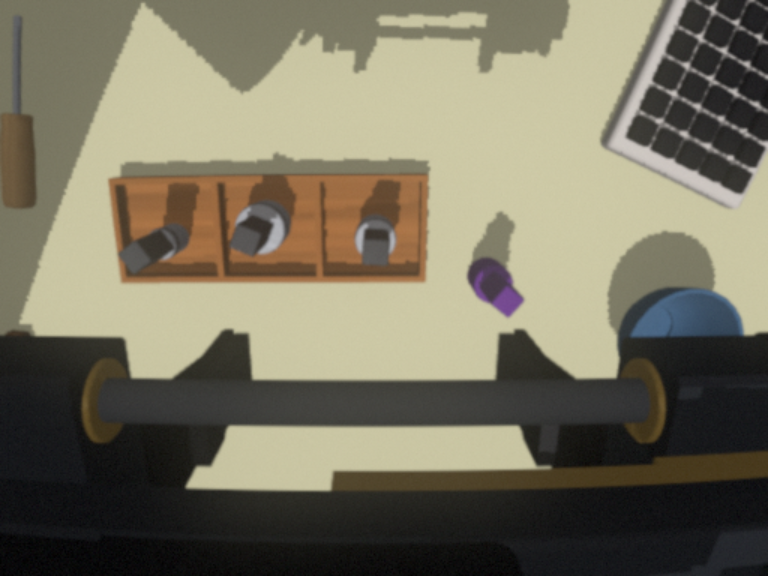

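Wrist view: small socket (160,245), large (260,230) and medium (376,240) in the rightmost compartment. The purple one stands outside at (495,285). I'll crop the medium for its top-face corners.

```bash
python3 - <<'E'
from h import *
im=cv2.imread("pics/w1raw.png"); c=np.load("w1c.npy",allow_pickle=True).item()
k=im[135:185,225:280]; k=cv2.convertScaleAbs(k,alpha=1.5)
cv2.imwrite("pics/w1c.png",cv2.resize(k,None,fx=10,fy=10,interpolation=cv2.INTER_CUBIC))
for p in [(240,150),(261,150),(241,170),(260,170),(250,170)]: print(p,onz(c,*p,.081).round(4),onz(c,*p,.037).round(4))
E
```

```text
(240, 150) [ 0.5898 -0.2874  0.081 ] [ 0.5828 -0.287   0.037 ]
(261, 150) [ 0.5922 -0.3081  0.081 ] [ 0.5855 -0.3105  0.037 ]
(241, 170) [ 0.5698 -0.2906  0.081 ] [ 0.5601 -0.2906  0.037 ]
(260, 170) [ 0.5719 -0.3096  0.081 ] [ 0.5625 -0.3121  0.037 ]
(250, 170) [ 0.5708 -0.2996  0.081 ] [ 0.5612 -0.3008  0.037 ]
```

View pics/w1c.png

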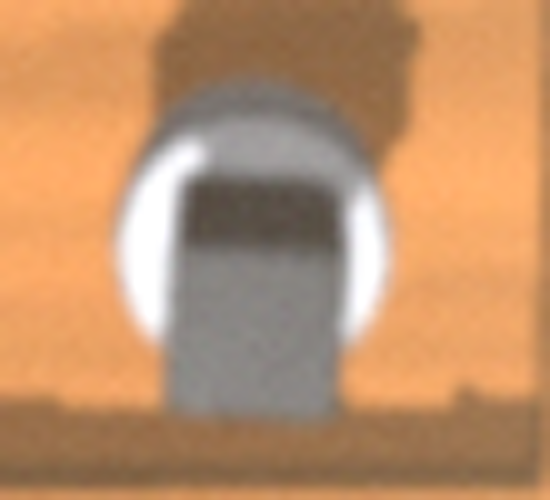

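```bash
python3 - <<'E'
from h import *
c=np.load("w1c.npy",allow_pickle=True).item()
P=np.array([onz(c,x/10+224.55,y/10+134.55,.081)[:2]*1000 for x,y in [(180,245),(342,250),(337,418),(165,410)]])
print(P.round(1),P.mean(0)); print(cv2.minAreaRect(P.astype(np.float32)))
for i in range(4):
    d=P[(i+1)%4]-P[i]; print(np.linalg.norm(d).round(1),np.degrees(np.arctan2(d[1],d[0])).round(1))
print(onz(c,252/10+224.55,248/10+134.55,.037))
E
```

```text
[[ 581.1 -290.9]
 [ 582.4 -307. ]
 [ 565.2 -308.6]
 [ 564.1 -291.2]] [ 573.1873962  -299.44590502]
((573.2485961914062, -299.3566589355469), (17.231884002685547, 17.406391143798828), 3.6620047092437744)
16.2 -85.4
17.2 -174.8
17.4 93.7
17.0 1.0
[ 0.57346151 -0.29912731  0.037     ]
```

Medium socket centre is (0.573,-0.299), yaw about 3.5°. Its shoulder ring and its top face agree, and the 31 mm ring and 17–18 mm square match the given sizes. Going to grip.

play_rows(
  targets=[
    [0, 0.003, -0.0005, -0.05, 0, 0, -0.05],
    [0, 0, 0, -0.05, 0, 0, 0],
    [0, 0, 0, -0.05, 0, 0, 0],
    [0, 0, 0, -0.03, 0, 0, 0],
    [0, 0, 0, -0.0225, 0, 0, 0],
    [0, 0, 0, 0, 0, 0, 0],
    [1, 0, 0, 0, 0, 0, 0],
    [1, 0, 0, 0, 0, 0, 0],
    [1, 0, 0, 0, 0, 0, 0],
    [1, 0, 0, 0, 0, 0, 0],
    [1, 0, 0, 0, 0, 0, 0],
    [1, 0, 0, 0, 0, 0, 0],
  ],
)

```text
time_s: 2.9
position: [0.5738, -0.2993, 0.0441]
tcp_rot: [[0.998, 0.061, -0.0], [0.061, -0.998, 0.0], [-0.0, -0.0, -1.0]]
force: [0.6, 0.6, -0.2]
opening: 0.399
```

play_rows(
  targets=[
    [1, 0, 0, 0, 0, 0, 0],
    [1, 0, 0, 0, 0, 0, 0],
    [1, 0, 0, 0, 0, 0, 0],
    [1, 0, 0, 0, 0, 0, 0],
  ],
)

```text
time_s: 3.4
position: [0.5738, -0.2994, 0.044]
tcp_rot: [[0.998, 0.061, -0.0], [0.061, -0.998, 0.0], [-0.0, -0.0, -1.0]]
force: [-0.6, 0.5, -0.1]
opening: 0.202
```

play_rows(
  targets=[
    [1, 0, 0, 0.04, 0, 0, 0],
    [1, 0, 0, 0.06, 0, 0, 0],
    [1, -0.008, 0.05, 0.05, 0, 0, 0.0],
    [1, -0.008, 0.058, 0.05, 0, 0, 0.01],
    [1, -0.008, 0.06, 0, 0, 0, 0.01],
    [1, -0.01, 0.06, 0, 0, 0, 0.01],
    [1, -0.01, 0.06, 0, 0, 0, 0.01],
    [1, -0.01, 0.06, 0, 0, 0, 0.01],
    [1, -0.01, 0.06, 0, 0, 0, 0.01],
    [1, -0.01, 0.06, 0, 0, 0, 0.008],
    [1, 0, 0.052, 0, 0, 0, 0],
    [1, 0, 0, 0, 0, 0, 0],
  ],
)

```text
time_s: 4.9
position: [0.5012, 0.207, 0.2283]
tcp_rot: [[0.991, 0.134, -0.0], [0.134, -0.991, 0.001], [-0.0, -0.001, -1.0]]
force: [-0.1, -0.6, -1.6]
opening: 0.201
```

```bash
python3 - <<'E'
from h import *
s=bot.read_state(); im,c=grab("wrist"); cv2.imwrite("pics/w2raw.png",im); np.save("w2c.npy",c,allow_pickle=True)
print(s["position"],np.degrees(np.arctan2(s["tcp_rot"][1][0],s["tcp_rot"][0][0])),s["force"],np.abs(s["qvel"]).max(),s["opening"])
u,v=proj(c,[.5368,.221,.037]); print(u,v)
u0,v0=int(u)-27,int(v)-27; print(u0,v0)
k=cv2.resize(cv2.convertScaleAbs(im[v0:v0+55,u0:u0+55],alpha=1.3),None,fx=10,fy=10,interpolation=cv2.INTER_CUBIC)
cv2.imwrite("pics/w2c.png",k)
cv2.imwrite("pics/w2.png",cv2.resize(im,(768,576)))
E
```

```text
[0.50122932 0.20697053 0.2282901 ] 7.7041682046211575 [-0.10297419 -0.5548137  -1.566055  ] 3.8163622947354123 0.20060362464972017
240.50755353090136 130.94301056985492
213 103
```

View pics/w2.png

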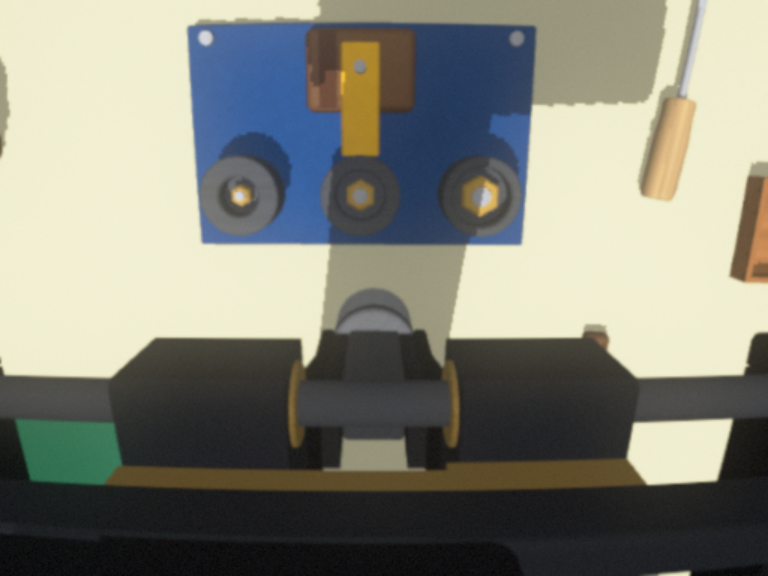

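View pics/w2c.png

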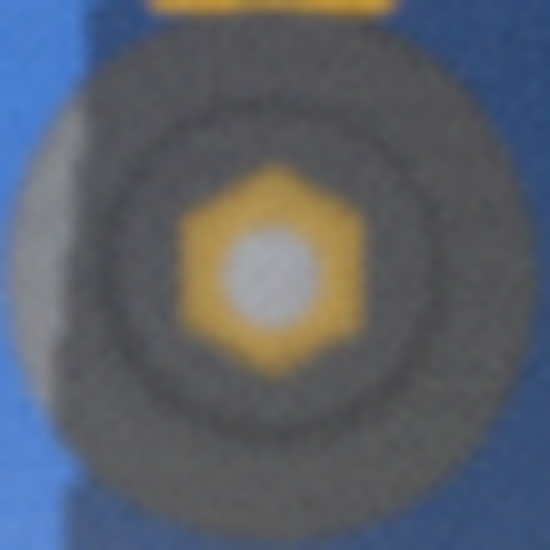

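Middle nut is at crop (272,272), with a corner pointing up. It is bigger than the left nut and smaller than the right one. Now I'll measure it by mask.

```bash
python3 - <<'E'
from h import *
im=cv2.imread("pics/w2raw.png"); c=np.load("w2c.npy",allow_pickle=True).item()
s=8; k=cv2.resize(im[103:158,213:268],None,fx=s,fy=s,interpolation=cv2.INTER_CUBIC)
h=cv2.cvtColor(k,cv2.COLOR_BGR2HSV); m=cv2.inRange(h,(10,90,60),(35,255,255))
m[:40]=0
cs,_=cv2.findContours(m,cv2.RETR_EXTERNAL,cv2.CHAIN_APPROX_NONE); q=max(cs,key=cv2.contourArea)[:,0]
P=np.array([onz(c,(u+.5)/s-.5+213,(v+.5)/s-.5+103,.037)[:2]*1000 for u,v in q]).astype(np.float32)
M=cv2.moments(P); C=np.array([M["m10"],M["m01"]])/M["m00"]; print("centroid",C,"AF",np.sqrt(M["m00"]/.866))
best=[]
for a in np.arange(-30,30,1):
    w=0
    for j in range(3):
        t=np.radians(a+30+60*j); w+=np.ptp(P@np.array([np.cos(t),np.sin(t)]))
    best.append((w/3,a))
print(sorted(best)[:5])
d=np.hypot(*(P-C).T); ang=np.arctan2(P[:,1]-C[1],P[:,0]-C[0]); print("yaw phase",np.degrees(np.angle((d*np.exp(6j*ang)).sum()))/6)
# rim circle from crop (10x): left 12,right 535,top 12,bottom 540
for x,y in [(12,275),(535,275),(273,540),(273,8)]: print(onz(c,x/10+212.55,y/10+102.55,.042)[:2]*1000)
# neighbours centroids
for n,(x,y) in dict(l=(241,196),r=(482,197)).items(): print(n,onz(c,x/1.5-.2,y/1.5-.2,.037))
E
```

```text
centroid [538.06880935 221.87128409] AF 18.962952849692826
[(np.float64(19.2927511173242), np.int64(7)), (np.float64(19.33764336685739), np.int64(8)), (np.float64(19.361908923690027), np.int64(6)), (np.float64(19.452015978392435), np.int64(9)), (np.float64(19.46989225815139), np.int64(5))]
yaw phase 6.754993049693895
[534.54454935 248.69177631]
[541.79579741 194.72337657]
[510.42351524 218.17391847]
[565.10330101 225.21896845]
l [0.52628451 0.30544014 0.037     ]
r [0.54830987 0.13632358 0.037     ]
```

play_rows(
  targets=[
    [1, 0.02, 0.0, 0, 0, 0, -0.012],
    [1, 0.0173, 0.0, 0, 0, 0, 0],
    [1, 0, 0, -0.05, 0, 0, 0],
    [1, 0, 0, -0.05, 0, 0, 0],
    [1, 0, 0, 0, 0, 0, 0],
    [1, 0, 0, 0, 0, 0, 0],
  ],
)

```text
time_s: 5.7
position: [0.5409, 0.2029, 0.1298]
tcp_rot: [[0.993, 0.115, 0.002], [0.115, -0.993, 0.0], [0.002, 0.0, -1.0]]
force: [0.2, 0.8, -1.8]
opening: 0.205
```

play_rows(
  targets=[
    [1, -0.0024, 0.0189, 0, 0, 0, 0],
    [1, 0, 0, -0.025, 0, 0, 0.005],
    [1, 0, 0, 0, 0, 0, 0],
    [1, 0, 0, 0, 0, 0, 0],
  ],
)

```text
time_s: 6.2
position: [0.5379, 0.2233, 0.105]
tcp_rot: [[0.993, 0.122, 0.002], [0.122, -0.993, 0.001], [0.003, -0.0, -1.0]]
force: [0.4, -0.3, -2.6]
opening: 0.205
```

```bash
python3 - <<'E'
from h import *
s=bot.read_state(); im,c=grab("wrist")
print(s["position"],s["force"]); 
sc,cc=grab("scene")
u,v=map(int,proj(cc,[.538,.222,.06])); k=sc[v-38:v+37,u-50:u+50]
k=cv2.resize(k,None,fx=5,fy=5,interpolation=cv2.INTER_CUBIC)
w=cv2.resize(im[130:260,150:350],None,fx=2.5,fy=2.5)
W=np.zeros((375+325,500,3),np.uint8);W[:375]=k;W[375:,:]=w;cv2.imwrite("pics/a3.png",cv2.resize(W,(428,600)))
E
```

```text
[0.53794147 0.22332568 0.10500699] [ 0.35486355 -0.29305806 -2.62144162]
```

View pics/a3.png

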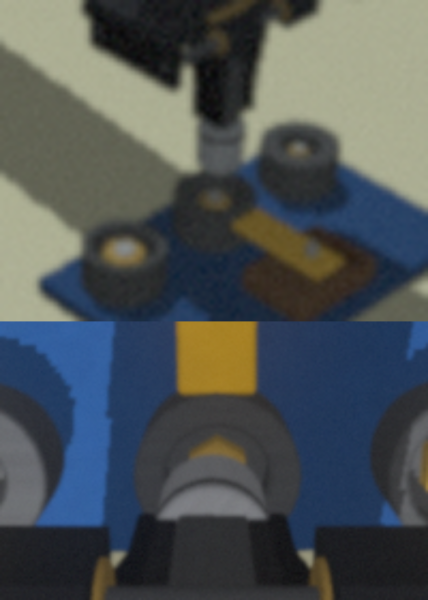

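Socket hangs over the middle cup, about 1.5 mm towards +y. I'll correct that and descend gently.

play_rows(
  targets=[
    [1, 0.0005, -0.0015, -0.012, 0, 0, 0],
    [1, 0, 0, -0.01, 0, 0, 0],
    [1, 0, 0, -0.003, 0, 0, 0],
    [1, 0, 0, -0.003, 0, 0, 0],
    [1, 0, 0, 0, 0, 0, 0],
  ],
)

```text
time_s: 6.92
position: [0.5376, 0.2209, 0.0753]
tcp_rot: [[0.993, 0.121, -0.0], [0.121, -0.993, -0.0], [-0.0, 0.0, -1.0]]
force: [-0.6, 0.8, -2.4]
opening: 0.205
```

play_rows(
  targets=[
    [1, 0.0002, 0.0003, -0.002, 0, 0, 0],
    [1, 0, 0, -0.002, 0, 0, 0],
    [1, 0, 0, 0, 0, 0, 0],
  ],
)

```text
time_s: 7.3
position: [0.5378, 0.2213, 0.0715]
tcp_rot: [[0.993, 0.122, -0.0], [0.122, -0.993, -0.0], [-0.0, 0.0, -1.0]]
force: [-0.6, -0.6, -1.2]
opening: 0.208
```

play_rows(
  targets=[
    [1, 0, 0, -0.002, 0, 0, 0],
    [1, 0, 0, -0.002, 0, 0, 0],
    [1, 0, 0, -0.002, 0, 0, 0],
    [1, 0, 0, 0, 0, 0, 0],
  ],
)

```text
time_s: 7.8
position: [0.5377, 0.2212, 0.0653]
tcp_rot: [[0.993, 0.121, -0.001], [0.121, -0.993, -0.0], [-0.001, 0.0, -1.0]]
force: [0.7, -0.2, -1.9]
opening: 0.208
```

play_rows(
  targets=[
    [1, 0, 0, -0.001, 0, 0, 0],
    [1, 0, 0, -0.001, 0, 0, 0],
    [1, 0, 0, 0, 0, 0, 0],
  ],
)

```text
time_s: 8.18
position: [0.538, 0.2213, 0.0649]
tcp_rot: [[0.993, 0.122, 0.001], [0.122, -0.993, 0.0], [0.001, 0.0, -1.0]]
force: [-2.3, -1.3, 5.4]
opening: 0.203
```

play_rows(
  targets=[
    [1, 0, 0, -0.001, 0, 0, 0],
    [1, 0, 0, -0.0005, 0, 0, 0],
    [1, 0, 0, 0, 0, 0, 0],
    [1, 0, 0, 0, 0, 0, 0],
  ],
)

```text
time_s: 8.68
position: [0.5381, 0.2213, 0.0648]
tcp_rot: [[0.993, 0.122, 0.001], [0.122, -0.993, 0.0], [0.001, 0.0, -1.0]]
force: [-4.2, -2.2, 15.0]
opening: 0.205
```

```bash
python3 - <<'E'
from h import *
s=bot.read_state(); im,c=grab("wrist")
print(s["position"],s["force"],s["moment"],s["opening"]); 
sc,cc=grab("scene")
u,v=map(int,proj(cc,[.538,.222,.06])); k=sc[v-38:v+37,u-50:u+50]
k=cv2.resize(k,None,fx=5,fy=5,interpolation=cv2.INTER_CUBIC)
u,v=map(int,proj(cc,[.568,-.212,.04])); t=cv2.resize(sc[v-55:v+45,u-60:u+60],(500,416),interpolation=cv2.INTER_CUBIC)
w=cv2.resize(im[130:260,150:350],None,fx=2.5,fy=2.5)
W=np.zeros((1116,500,3),np.uint8);W[:375]=k;W[375:700,:]=w;W[700:]=t;cv2.imwrite("pics/a4.png",cv2.resize(W,None,fx=.53,fy=.53))
E
```

```text
[0.53811341 0.22134801 0.06484352] [-4.23322186 -2.18882293 15.04149831] [-0.25453225  0.80111483 -0.02790106] 0.20537007153520115
```

View pics/a4.png

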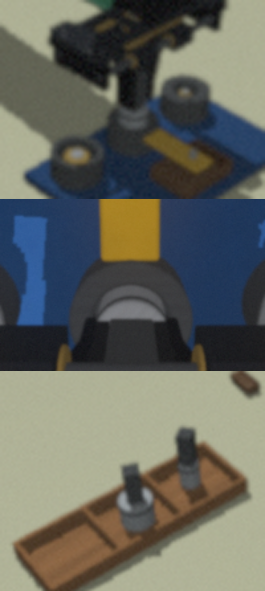

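Crops show the socket sunk in the middle cup, upright. The other two sockets stand upright in the tray. The last 1.5 mm of commanded push raised the force from 5 to 15 N without moving it, at the expected floor height.

```bash
python3 -c "
from rig import bot
print(bot.hand_in())"
```

```text
the job is handed in; nothing more can be done
None
```

The medium socket is fully seated on the middle nut, upright and still gripped, and the job is handed in at about 9 s of the 61 s. I saw no verdict.

- **Choice:** the middle nut measured 19 mm across flats in the wrist image, so I took the medium socket from the -y end of the tray. No trial fits were needed.
- **Seating:** the tool stopped at z = 64.8 mm, which puts the mouth about 26 mm above the desk, the height of the recess floor. Another 1.5 mm of commanded push raised the force from about 5 to 15 N but moved the socket only 0.1 mm.
- **Grip:** opening is 0.205, which fits the 18 mm adapter. A small side force of about 4 N remains.
- **Other items:** the last pictures show the small and large sockets upright in the tray. I did not touch the wood piece, carving tool or jar, but I did not picture the tool or jar again at the end.
- **Disagreements:** the plate measured 152 x 228 mm in the first top view instead of 160 x 250 mm. I therefore used only the nut and rim positions, which agreed to within about 1 mm.

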